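# Clip a tablet tube into the reading stand and ratchet it up

### The arm

A 6-joint arm with a two-finger parallel gripper is mounted at the origin on the work surface. World frame = base frame: x ahead of the robot, y to its left, z up, the work surface at z = 0. Lengths are in mm, angles in rad, forces in N, time in s.
With the tool pointing down it reaches from about 300 to 775 mm from the base axis. Payload 14.6 kg.
Tool frame: the origin (TCP) lies between the finger pads; the fingertips stand ahead of it and the grasp point (between the pads) lies 11 mm behind it (manip.finger_overhang is the z of the fingertips in the tool frame, in mm); z points along the fingers, y is the line along which they close (so a half turn about z gives the same grasp; the last joint's range is limited). The gripper opens to 94 mm and grips with 3 to 60 N. Pads are 16 mm wide; open, the fingers measure 119 mm over their backs; the gripper's body (75 mm by 177 mm) begins 78 mm behind the grasp point.
Start: joints at [-0.067, 0.3, 1.521, -0, 1.321, -0.067], TCP at [549.99, -0.002, 213.446] pointing down, gripper open.
Joint ranges: [-3.03, 3.03], [-0.79, 2.21], [0.23, 2.52], [-1.04, 4.18], [0, 3.07], [-2.55, 2.55]. Speed limits (rad/s): [2.22, 2.22, 2.57, 3.14, 3.14, 3.14].

### API

Orientations are given as [roll, pitch, yaw] about the fixed x, y, z axes, in that order (R = Rz(yaw) Ry(pitch) Rx(roll)).
In Python, from cell import manip gives the robot as it stands.
- The arm moves only by the tool jog_arm, never from a script. Its argument "series" is a list of rows, each a list of 7 numbers: the shift along the world's x, y, z as a fraction of full scale, then the turn, a rotation vector about the world's x, y, z as a fraction of full scale, then the closure, from 0 (fully open) to 1 (shut). In form: [[dx, dy, dz, wx, wy, wz, fingers], ...]. A call has 1 to 8 rows; each row is the pose to reach, as a shift and turn from the pose commanded when the call began; what a row does not reach only later rows make up. Full scale, the value 1, is 120 mm for a shift and 90 degrees for a turn. A row lasts 1/12 s, in which the tool goes at most 41.7 mm and 7.16 degrees, less where a joint would pass 70% of its speed; a pose out of reach is approached as far as the arm can. A call with a number of a shift or a turn outside -1 to 1 is refused whole. A call with a gripper value outside its range is refused whole. The fingers move at their own pace and stop on an object; "grip_force" is the grip in N (left out, the last holds). Time passes only in rows, so rows that repeat a pose let the fingers close. It gives the time, the measured TCP pose, the force, the opening and the grip force at its end, in the units of the state.
- manip.read_state(): the state, without advancing time (a new reading comes with each control period).
- manip.camera(name): name is "scene" or "side" or "wrist"; returns a dict with "frame" (480x640x3 uint8, red, green, blue), "vfov" (degrees; the focal length in pixels is half the picture's height over the tangent of half this angle, whatever the lens; pixels are square), "cx", "cy" (the principal point, pixels), "R" (3x3) and "t" (3): a world point X has camera coordinates R X + t; the wrist camera has in their place "hand_eye" (4x4, takes a point from camera to tool coordinates, whose origin is the TCP and whose axes are the flange's). Camera axes: x right, y down, z forward; pixel columns grow to the right and rows downward; lengths in mm; the calibration is good to about 2 mm. A picture is of the moment at which its call begins: read the wrist's pose just before it. There is no depth.
- manip.sign_off(): hands the job in; it is judged then, once.
The state is a dict: "clock": time; "joints": joint angles; "qd": joint speeds; "effort": joint torques, N m; "eef_pos": TCP position; "eef_rot": TCP orientation; "wrist_force": force on the tool from outside, world axes, zero at the start; "moment": the same for the moment, N m; "finger_gap": finger opening in mm; "finger_force": force on a finger pad.
Only numpy, scipy, OpenCV 4.12 (cv2) and the standard library are available. Lean on these libraries where they do the work, as an engineer would, in place of code of your own. Each camera call takes 0.05 s, during which the arm holds its last target. There are 200 camera calls.

### The job

Take the long tablet tube from the table, lay it centred across the two spring clips of the reading stand (either end may point to the lifting tab) and press it down, firmly but without crushing it, until it snaps fully home in both clips, and let go of it. Then raise the stand's carriage by its tab to the highest notch, so that it stays up by itself on its pawl with the tube still level in the clips. Leave the two short tubes of the same thickness where they lie.

Things in the scene. Friction and masses are not known exactly. Their poses are not given: they have to be found in the camera images.
- tube: The long white tablet tube lying on the table: 28 mm diameter, 112 mm long, 60 to 130 g, with a square cap (28 x 28 mm, 14 mm long) at its +y end. Origin on its axis at mid-length, y along the axis; 14 mm up when lying. It is crushed if its contact forces with the stand sum to over 90 N; snapping in gives about 35 N, and a push kept under 30 N is safe.
- stand: Reading stand, bolted down. Origin: centre of the underside of its 150 x 150 x 10 mm base; z up. A toothed post slides up out of a tower 98 mm high and carries the carriage: an aluminium crossbar along y, 26 mm wide (x), 8 mm thick, y -65 to +125 mm, its underside 105 mm + h above the origin. h, not reported, is the notch the last user left: 0, 13 or 26 mm.
- clip_low (a point): Fixed point of the stand, at x = y = 0, 137 mm up; axes as the stand's. A tube lying home in the clips has its middle h above this point, its axis along y (32 mm above the crossbar's underside). Clips: two pairs of steel spring fingers, 10 mm wide, at y = -27 and +27 mm, 45 mm high above the crossbar's underside; 44 mm is free between them for the gripper.
- lips_low (a point): Fixed point 20 mm above clip_low. A tube laid in a clip first rests on the rolled finger lips (21 mm gap) with its axis h above this point, and touching them tells h. About 13 N downward in all, given midway, pushes it past the lips; the force then drops and it snaps 20 mm down on the saddles. The lips centre a tube that is up to 5 mm off in x.
- tab_low (a point): Fixed point at y = +108 mm, 105 mm up. The lifting tab stands on the crossbar over this point: an upright aluminium plate 12 mm thick (x), 26 mm wide (y), from 8 + h to 58 + h mm above the point, free all round, to be pinched across x from above. Lifting takes 5 to 12 N, straight up; the slide cannot tilt or turn.
- pawl_nose (a point): Fixed tip of the spring pawl on the tower's +x side, 85 mm up. The carriage (0.4 kg) can be raised past it from notch to notch, h = 13, 26 and 39 mm (the highest); the top stop is at h = 45 mm. Let down a little past a notch, the carriage rests on the pawl, and it does not go down again. In the highest notch a tube at home lies 176 mm above the stand's origin.
- short_a: A short white tube, same make: 28 mm diameter, 72 mm long, square cap at +y; lying on the table, origin on its axis at mid-length (14 mm up). Not to be moved (a nudge under 30 mm is tolerated).
- short_b: Another short white tube, just like short_a. Not to be moved.
Not all that is in view belongs to the job. Leave any pink look-alike of the stand alone.

How it is judged:
By the outcome, as a careful person would: the job done as asked, in the order asked, and still so for the second after the job is handed in, with the robot touching nothing.
It also fails if it takes over 48 s, if anything falls off the work surface, if the arm or the gripper's body presses on something with over 40 N, if the wrist force passes 120 N, or if a joint passes its speed limit or range.

## Working session

There is one attempt and no reset: what is moved stays moved. The work goes in short steps, Python scripts to look and compute and a tool call to move; the robot and the scene stay as the last step left them, time stands still between calls to the robot, and variables do not carry over. Pictures are saved under pics/ and viewed, at most 10 in all, crops included, and the job is handed in when it is done.

Besides the shell and the picture viewer there is one more tool, called after ">>>" as a command line: name --pt "numbers of a row" for each row, then --argument value for the rest. jog_arm: Moves the arm, as the interface text tells. Its arguments: {"type":"object","properties":{"series":{"type":"array"},"grip_force":{"type":"number"}},"required":["series"]}

```bash
mkdir -p pics
cat > h.py <<'E'
import numpy as np,cv2,pickle
from cell import manip
def cam(n):
    s=manip.read_state(); c=manip.camera(n); c['st']=s
    f=240/np.tan(np.radians(c['vfov'])/2); c['K']=np.array([[f,0,c['cx']],[0,f,c['cy']],[0,0,1]])
    if 'R' not in c:
        from scipy.spatial.transform import Rotation as Ro
        T=np.eye(4);T[:3,:3]=Ro.from_euler('xyz',s['eef_rot']).as_matrix();T[:3,3]=s['eef_pos']
        M=np.linalg.inv(T@np.array(c['hand_eye'])); c['R']=M[:3,:3];c['t']=M[:3,3]
    c['R']=np.array(c['R']);c['t']=np.array(c['t']).ravel()
    return c
def proj(c,X):
    p=(np.atleast_2d(X)@c['R'].T+c['t'])@c['K'].T; return p[:,:2]/p[:,2:]
def ray(c,uv,z):
    d=c['R'].T@np.linalg.inv(c['K'])@np.array([uv[0],uv[1],1.]); o=-c['R'].T@c['t']
    return o+d*(z-o[2])/d[2]
E
python3 - <<'E'
from h import *
for n in ['scene','side','wrist']:
    c=cam(n); pickle.dump(c,open(n+'.pkl','wb')); cv2.imwrite(f'pics/{n}0.png',c['frame'][...,::-1]); print(n,c['vfov'],c['cx'],c['cy'],-c['R'].T@c['t'],[k for k in c])
print(manip.read_state(), manip.finger_overhang)
E
```

```text
scene 56.60371776094127 317.31116745732834 234.76069162147078 [812.38856995 442.89764013 825.88282433] ['frame', 'vfov', 'cx', 'cy', 'R', 't', 'st', 'K']
side 42.692274710633384 327.8255402172307 239.94453866261796 [375.7774748  735.51640646 904.46819495] ['frame', 'vfov', 'cx', 'cy', 'R', 't', 'st', 'K']
wrist 70.54617792060813 318.19040465130706 230.3620175536325 [549.88935049  84.24195244 386.10972688] ['frame', 'vfov', 'cx', 'cy', 'hand_eye', 'st', 'K', 'R', 't']
{'clock': 0.15, 'joints': array([-6.65833780e-02,  3.00288721e-01,  1.52139260e+00,  1.13560249e-05,
        1.32067715e+00, -6.65933996e-02]), 'qd': array([-7.12377963e-04, -6.50907038e-04, -3.72488656e-03, -3.93242453e-04,
       -9.56164386e-05,  8.09720791e-04]), 'effort': array([-2.50185103e-04, -5.31960297e+01, -3.52822959e+01,  7.07691838e-02,
        2.35654798e-02, -3.66386917e-05]), 'eef_pos': array([5.49831509e+02, 2.03401275e-02, 2.13066104e+02]), 'eef_rot': array([-3.14082926e+00, -6.19370155e-05,  1.57080351e+00]), 'wrist_force': array([-1.02283302,  0.15485042,  0.88836321]), 'moment': array([-0.01251206,  0.00071054, -0.03342164]), 'finger_force': 0.0, 'finger_gap': 94.034631699859} 8.0
```

View pics/scene0.png

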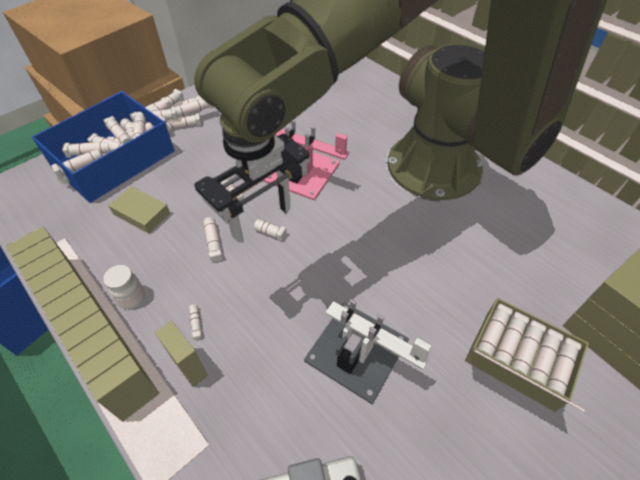

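View pics/side0.png

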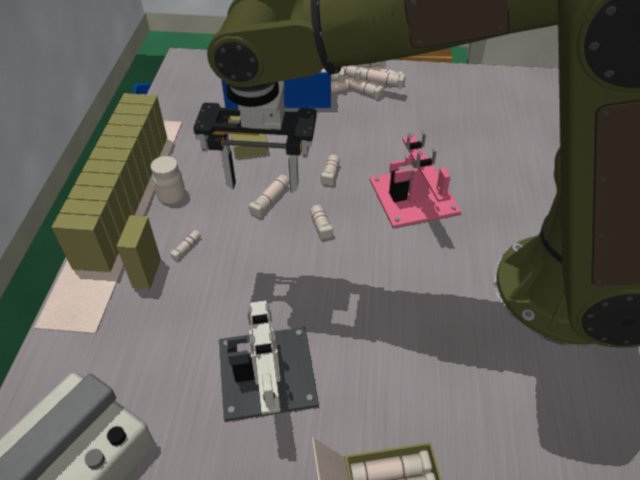

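The side view shows a long tube at (270,196), two short ones at (330,170) and (321,221), and a thinner one at (186,245). The grey stand is at (265,370), with its tab toward the bottom near (268,390). The pink look-alike is at (415,185). I'll enlarge the view to confirm the tube and measure it.

Run:
```python
from h import *
a=pickle.load(open('side.pkl','rb'))['frame'][...,::-1];b=pickle.load(open('scene.pkl','rb'))['frame'][...,::-1]
r=lambda i,x,y,w,h,s:cv2.resize(np.ascontiguousarray(i[y:y+h,x:x+w]),None,fx=s,fy=s,interpolation=cv2.INTER_CUBIC)
cv2.imwrite('pics/c1.png',np.hstack([r(a,160,145,200,130,4)]))
cv2.imwrite('pics/c2.png',np.hstack([r(a,205,290,130,140,3),r(b,295,290,136,140,3)]))
```

```text
(no output)
```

View pics/c1.png

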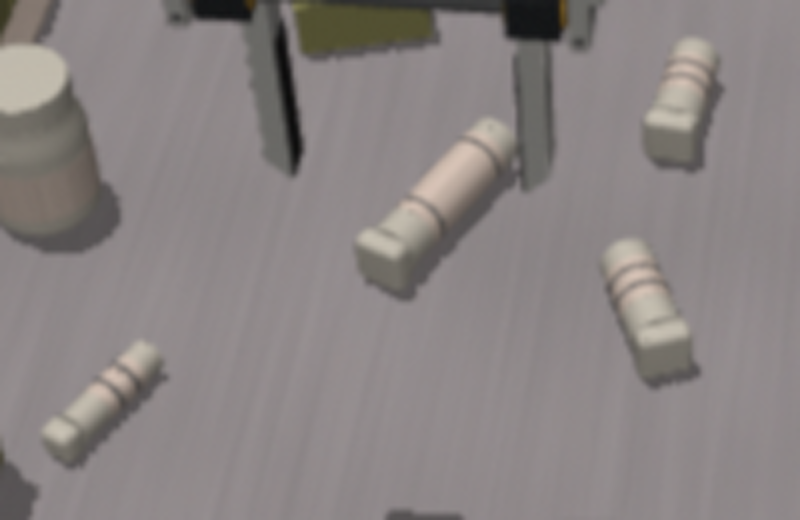

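View pics/c2.png

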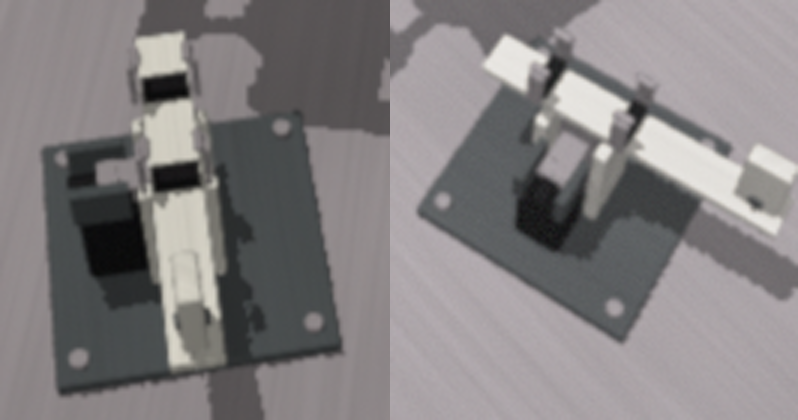

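```bash
cat > fit.py <<'E'
from h import *
from scipy.optimize import least_squares,minimize
def L2W(p,P):
    c,s=np.cos(p[2]),np.sin(p[2]); P=np.asarray(P,float)
    return np.c_[p[0]+c*P[:,0]-s*P[:,1],p[1]+s*P[:,0]+c*P[:,1],P[:,2]]
def tubepts(L):
    a=np.linspace(0,2*np.pi,24,endpoint=False)
    P=[[14*np.cos(t),y,14+14*np.sin(t)] for t in a for y in(-L/2,L/2-14)]
    P+=[[x,y,z] for x in(-14,14) for y in(L/2-14,L/2) for z in(0,28)]
    return P
E
python3 - <<'E'
from fit import *
S=pickle.load(open('side.pkl','rb'));C=pickle.load(open('scene.pkl','rb'))
ss=[(219,339.3),(305,327.7),(318.7,406.7),(225,421)]
sc=[(304.3,360.7),(372.7,403.7),(408.7,339)]
for u in ss:print('side',ray(S,u,10).round(1))
for u in sc:print('scene',ray(C,u,10).round(1))
# tubes
def mask(c,seed):
    f=c['frame']; lab=cv2.cvtColor(f,cv2.COLOR_RGB2LAB).astype(float)
    m=((lab[...,0]>150)|(lab[...,2]>133)).astype(np.uint8)
    n,l=cv2.connectedComponents(m); v=l[seed[1],seed[0]]
    return (l==v)&(v>0)
for nm,s1,s2 in [('long',(272,193),(212,238)),('sA',(330,170),(270,230)),('sB',(321,221),(270,230)),('thin',(186,245),(196,322))]:
    M=mask(S,s1);ys,xs=np.nonzero(M)
    if M.sum()>3000 or M.sum()<20: print(nm,'bad',M.sum(),cv2.cvtColor(S['frame'],cv2.COLOR_RGB2LAB)[s1[1],s1[0]]);continue
    r=cv2.minAreaRect(np.c_[xs,ys].astype(np.float32)); b=cv2.boxPoints(r)
    print(nm,M.sum(),r, )
    c0=ray(S,r[0],14)
    best=None
    for L in ([112,72]):
      for y0 in np.linspace(0,2*np.pi,12,endpoint=False):
        def cost(p):
            h=cv2.convexHull(proj(S,L2W(p,tubepts(L))).astype(np.float32)); k=np.zeros((1920,2560),np.uint8)
            cv2.fillConvexPoly(k,np.round(((h+.5)*4-.5)).astype(int),1); k=cv2.resize(k*1.0,(640,480),interpolation=cv2.INTER_AREA)
            return np.abs(k-M).sum()/M.sum()
        if cost([c0[0],c0[1],y0])<.7:
            q=minimize(cost,[c0[0],c0[1],y0],method='Nelder-Mead',options=dict(initial_simplex=np.array([c0[0],c0[1],y0])+np.array([[0,0,0],[6,0,0],[0,6,0],[0,0,.15]]),maxiter=80))
            if best is None or q.fun<best[0]: best=(q.fun,L,q.x)
    print('  ',best)
E
```

```text
side [609.6 178.5  10. ]
side [466.1 141.   10. ]
side [427.3 286.3  10. ]
side [569.2 323.8  10. ]
scene [611.3 180.4  10. ]
scene [572.9 322.8  10. ]
scene [430.5 284.3  10. ]
long 503 ((269.4005432128906, 192.47091674804688), (13.214284896850586, 46.81559371948242), 46.041629791259766)
   (np.float64(0.5262176938369781), 72, array([ 583.49283449, -180.45566331,    5.80916383]))
sA 256 ((329.8000183105469, 165.59999084472656), (12.016655921936035, 25.298221588134766), 18.434946060180664)
   (np.float64(0.6474609375), 72, array([ 462.10980079, -285.67964265,    3.11374028]))
sB 332 ((320.4000244140625, 217.80003356933594), (29.516094207763672, 13.416407585144043), 63.43495178222656)
   None
thin 311 ((189.54275512695312, 235.9944305419922), (12.681983947753906, 50.788909912109375), 37.5685920715332)
   None
```

```bash
cat > f2.py <<'E'
from fit import *
def gmask(c,rect):
    x,y,w,h=rect; f=c['frame']; lab=cv2.cvtColor(np.ascontiguousarray(f),cv2.COLOR_RGB2LAB).astype(int)
    d=lab[...,2]-lab[...,1]; bg=np.median(d[y:y+h,x:x+w]); m=np.zeros(d.shape,np.uint8)
    m[y:y+h,x:x+w]=((d-bg)[y:y+h,x:x+w]>=3)
    n,l,st,_=cv2.connectedComponentsWithStats(m); 
    k=1+np.argmax(st[1:,4]); m=(l==k).astype(np.uint8)
    h_=cv2.findContours(m,0,2)[0][0]; cv2.fillPoly(m,[h_],1); return m
def fittube(c,rect,Ls=(112,72)):
    M=gmask(c,rect); ys,xs=np.nonzero(M); c0=ray(c,(xs.mean(),ys.mean()),14); out=[]
    for L in Ls:
      P=tubepts(L); best=(9,)
      for y0 in np.linspace(0,2*np.pi,8,endpoint=False):
        def cost(p):
            h=cv2.convexHull(proj(c,L2W(p,P)).astype(np.float32)); k=np.zeros((1920,2560),np.uint8)
            cv2.fillConvexPoly(k,np.round(((h+.5)*4-.5)).astype(int),1); k=cv2.resize(k*1.0,(640,480),interpolation=cv2.INTER_AREA)
            return np.abs(k-M).sum()/M.sum()
        s=np.array([c0[0],c0[1],y0]); q=minimize(cost,s,method='Nelder-Mead',options=dict(initial_simplex=s+np.array([[0,0,0],[6,0,0],[0,6,0],[0,0,.35]]),maxiter=90))
        if q.fun<best[0]: best=(round(q.fun,3),L,q.x.round(3))
      out.append(best)
    return M,out
E
python3 - <<'E'
from f2 import *
S=pickle.load(open('side.pkl','rb'));C=pickle.load(open('scene.pkl','rb'))
v=S['frame'].copy()
for nm,r in [('long',(246,172,41,48)),('A',(318,152,26,36)),('B',(306,200,32,44))]:
    M,o=fittube(S,r); print(nm,M.sum(),o); v[M>0]=(0,255,0)
    b=min(o,key=lambda t:t[0]); h=cv2.convexHull(proj(S,L2W(b[2],tubepts(b[1]))).round().astype(int)); cv2.polylines(v,[h],1,(255,0,0))
    cv2.polylines(C['frame'],[cv2.convexHull(proj(C,L2W(b[2],tubepts(b[1]))).round().astype(int))],1,(255,0,0))
p=[519,232.4,.269]
for h,col in((0,(255,0,0)),(13,(0,255,0)),(26,(0,0,255))):
  for c,w in((S,v),(C,C['frame'])):
    for Q in ([[-13,-65,113+h],[13,-65,113+h],[13,125,113+h],[-13,125,113+h]],[[-6,95,163+h],[6,95,163+h],[6,121,163+h],[-6,121,163+h]]):
      cv2.polylines(w,[proj(c,L2W(p,Q)).round().astype(int)],1,col)
r=lambda i,x,y,w,h,s:cv2.resize(np.ascontiguousarray(i[y:y+h,x:x+w]),None,fx=s,fy=s,interpolation=cv2.INTER_NEAREST)
top=np.hstack([r(v,205,280,133,140,3),r(C['frame'],300,280,133,140,3)])
bot=np.hstack([r(v,240,150,133,60,3),r(C['frame'],180,200,133,60,3)])
cv2.imwrite('pics/c3.png',np.vstack([top,bot])[...,::-1])
E
```

```text
long 682 [(np.float64(0.205), 112, array([ 578.432, -177.969,    5.879])), (np.float64(0.378), 72, array([ 5.85904e+02, -1.61910e+02, -4.40000e-01]))]
A 378 [(np.float64(0.578), 112, array([ 459.825, -284.678,    6.24 ])), (np.float64(0.158), 72, array([ 4.59955e+02, -2.70560e+02, -7.70000e-02]))]
B 496 [(np.float64(0.526), 112, array([ 4.68888e+02, -1.27889e+02,  3.52000e-01])), (np.float64(0.112), 72, array([ 4.63867e+02, -1.12840e+02,  3.58000e-01]))]
```

View pics/c3.png

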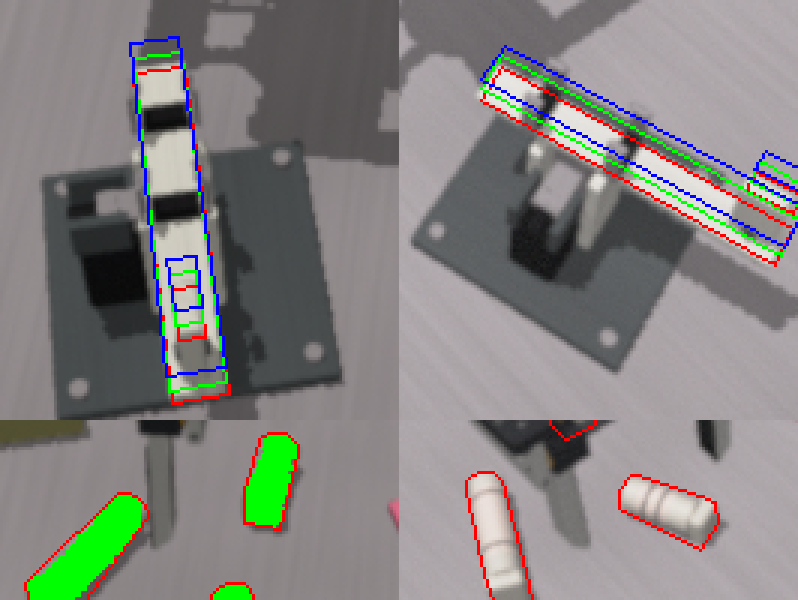

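Overlay: the red h = 0 outlines match the stand's crossbar and tab in both views. Candidates in the side view:
- **(270,196):** about 112 mm long and 28 mm thick. This is the long tube, confirmed in the enlarged crop.
- **(330,170) and (321,221):** these fit 72 mm, so they are the short tubes.
- **(186,245):** thinner, so not ours.

Now I'll approach the long tube.

>>> jog_arm --pt "0.1 -0.33 0 0 0 -0.07 0" --pt "0.2 -0.66 0 0 0 -0.14 0" --pt "0.23 -1 0 0 0 -0.21 0" --pt "0.23 -1 0 0 0 -0.257 0" --grip_force 25

```text
clock: 0.48
eef_pos: [577.6, -125.8, 212.6]
eef_rot: [-3.141, 0.001, 1.157]
wrist_force: [-0.2, 2.1, 0.6]
finger_gap: 93.8
finger_force: 0.0
```

>>> jog_arm --pt "0 -0.3 -0.2 0 0 0 0" --pt "0 -0.48 -0.35 0 0 0 0" --pt "0 -0.48 -0.35 0 0 0 0" --pt "0 -0.48 -0.35 0 0 0 0" --pt "0 -0.48 -0.35 0 0 0 0"

```text
clock: 0.9
eef_pos: [577.8, -177.1, 172.0]
eef_rot: [3.141, -0.0, 1.167]
wrist_force: [-0.0, 1.0, 0.6]
finger_gap: 94.2
finger_force: 0.0
```

Run:
```python
from fit import *
c=cam('wrist'); print(c['st']['eef_pos'],c['st']['eef_rot'],c['st']['wrist_force'],c['R'],-c['R'].T@c['t']); pickle.dump(c,open('w1.pkl','wb')); v=c['frame'].copy()
p=[578.4,-178,-.404]
cv2.polylines(v,[cv2.convexHull(proj(c,L2W(p,tubepts(112))).round().astype(int))],1,(255,0,0))
cv2.imwrite('pics/w1.png',v[...,::-1])
```

```text
[ 577.81778371 -177.12027078  171.96508136] [ 3.14122651e+00 -2.34296733e-04  1.16714250e+00] [-0.03805098  0.9595573   0.63395409] [[ 9.19444257e-01 -3.93220255e-01 -2.98933109e-04]
 [-3.76589372e-01 -8.80775465e-01  2.87080173e-01]
 [-1.13149032e-01 -2.63841641e-01 -9.57906512e-01]] [610.6001537  -99.61512814 345.13341654]
```

View pics/w1.png

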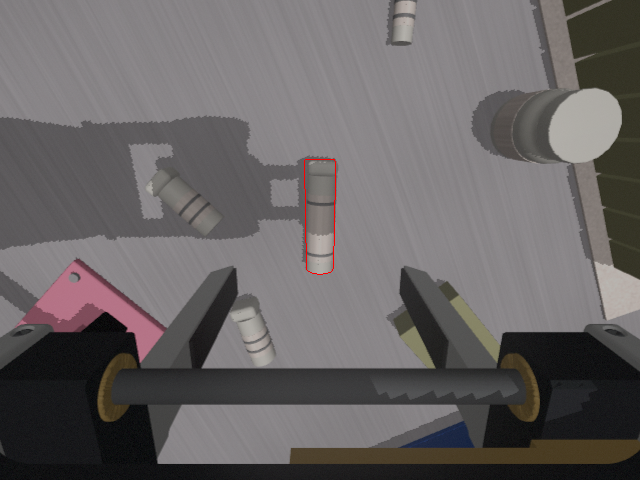

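The wrist view shows the model outline sitting on the tube at (320,215), and the length matches too. The other tubes are clear of the fingers, so I'll go down.

>>> jog_arm --pt "0.005 -0.007 -0.33 0 0 0 0.2" --pt "0.005 -0.007 -0.66 0 0 0 0.35" --pt "0.005 -0.007 -0.95 0 0 0 0.35" --pt "0.005 -0.007 -1 0 0 0 0.35"

```text
clock: 1.28
eef_pos: [576.1, -176.5, 46.7]
eef_rot: [-3.135, 0.0, 1.168]
wrist_force: [-0.8, 0.4, -1.4]
finger_gap: 70.9
finger_force: 0.0
```

>>> jog_arm --pt "0 0 -0.2 0 0 0 0.4" --pt "0 0 -0.32 0 0 0 0.4" --pt "0 0 -0.33 0 0 0 0.4" --pt "0 0 -0.33 0 0 0 0.9" --pt "0 0 -0.33 0 0 0 0.9" --pt "0 0 -0.33 0 0 0 0.9" --pt "0 0 -0.33 0 0 0 0.9" --pt "0 0 -0.33 0 0 0 0.9"

```text
clock: 1.95
eef_pos: [578.7, -178.6, 12.9]
eef_rot: [3.14, -0.0, 1.167]
wrist_force: [-0.1, 0.9, 6.2]
finger_gap: 27.3
finger_force: 24.9
```

>>> jog_arm --pt "0 0 0.1 0 0 0 0.9" --pt "0 0 0.35 0 0 0 0.9" --pt "0 0.1 0.65 0 0 0.05 0.9" --pt "0 0.3 0.9 0 0 0.1 0.9" --pt "0 0.6 1 0 0 0.15 0.9" --pt "0 0.9 1 0 0 0.2 0.9" --pt "0 1 1 0 0 0.2 0.9" --grip_force 40

```text
clock: 2.53
eef_pos: [578.3, -54.9, 134.0]
eef_rot: [3.139, -0.0, 1.488]
wrist_force: [0.4, -0.1, -1.6]
finger_gap: 27.2
finger_force: 39.8
```

>>> jog_arm --pt "-0.05 0.3 0.25 0 0 0.06 0.9" --pt "-0.1 0.6 0.5 0 0 0.12 0.9" --pt "-0.15 0.9 0.7 0 0 0.17 0.9" --pt "-0.2 1 0.7 0 0 0.228 0.9"

```text
clock: 2.87
eef_pos: [554.6, 63.7, 220.1]
eef_rot: [3.137, 0.001, 1.843]
wrist_force: [0.7, 0.4, -1.0]
finger_gap: 27.1
finger_force: 39.8
```

>>> jog_arm --pt "-0.1 0.3 0 0 0 0 0.9" --pt "-0.2 0.6 0 0 0 0 0.9" --pt "-0.25 0.9 0 0 0 0 0.9" --pt "-0.29 1 0 0 0 0 0.9"

```text
clock: 3.2
eef_pos: [518.3, 184.9, 216.5]
eef_rot: [3.141, -0.001, 1.841]
wrist_force: [-0.3, -0.2, -0.5]
finger_gap: 27.1
finger_force: 39.8
```

>>> jog_arm --pt "0 0.25 0 0 0 0 0.9" --pt "0 0.4 0 0 0 0 0.9" --pt "0 0.425 0 0 0 0 0.9" --pt "0 0.425 0 0 0 0 0.9" --pt "0 0.425 0 0 0 0 0.9" --pt "0 0.425 0 0 0 0 0.9"

```text
clock: 3.7
eef_pos: [519.6, 231.3, 215.9]
eef_rot: [-3.141, 0.0, 1.838]
wrist_force: [0.9, -0.8, -1.0]
finger_gap: 27.1
finger_force: 39.8
```

Run:
```python
from fit import *
p=[519,232.4,.269]; st=manip.read_state(); e=st['eef_pos']; print(st['clock'],e,st['eef_rot'],st['wrist_force'],st['finger_gap'],st['joints'])
out=[]
r=lambda i,x,y,w,h,s:cv2.resize(np.ascontiguousarray(i[y:y+h,x:x+w]),None,fx=s,fy=s,interpolation=cv2.INTER_NEAREST)
T=[e[0],e[1],st['eef_rot'][2]-np.pi/2]
for n in('wrist','side'):
    c=cam(n); v=c['frame'].copy()
    for Q in ([[-13,-65,113],[13,-65,113],[13,125,113],[-13,125,113]],[[-6,95,163],[6,95,163],[6,121,163],[-6,121,163]],[[-75,-75,10],[75,-75,10],[75,75,10],[-75,75,10]]):
      cv2.polylines(v,[proj(c,L2W(p,Q)).round().astype(int)],1,(255,0,0))
    P=np.array(tubepts(112))+[0,0,e[2]+1.1-14]
    cv2.polylines(v,[cv2.convexHull(proj(c,L2W(T,P)).round().astype(int))],1,(0,0,255))
    out.append(v)
cv2.imwrite('pics/d1.png',np.hstack([cv2.resize(out[0],(400,300)) if 0 else r(out[0],120,0,400,480,1),r(out[1],180,220,160,192,2.5)])[...,::-1])
```

```text
3.7 [519.60751919 231.32864405 215.93829834] [-3.14146780e+00  2.03417631e-04  1.83803792e+00] [ 0.85862366 -0.75757047 -1.01444843] 27.064168296249317 [ 3.54549487e-01  3.40030517e-01  1.46239861e+00 -1.97011146e-04
  1.33930564e+00  8.73531192e-02]
```

View pics/d1.png

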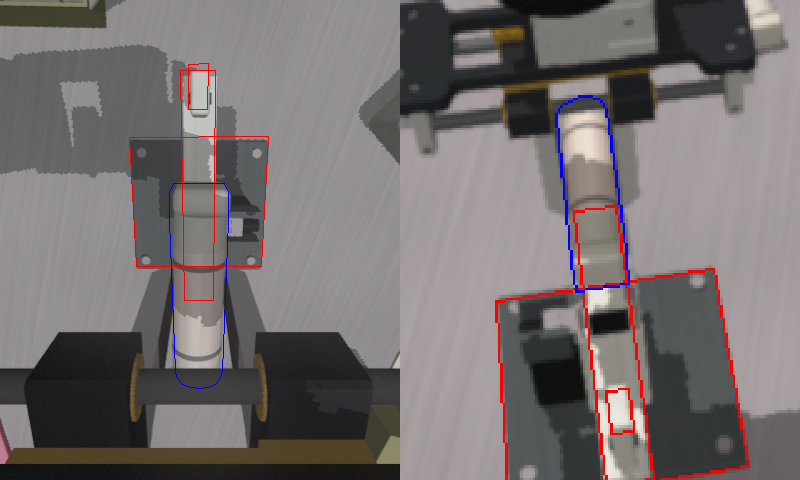

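In both views the blue tube outline and the red stand outlines match: the bar is at (200,250) in the wrist view and the tube is in line with it. Descending to the lips.

>>> jog_arm --pt "-0.003 0.01 -0.12 0 0 0 0.9" --pt "-0.003 0.01 -0.23 0 0 0 0.9" --pt "-0.003 0.01 -0.25 0 0 0 0.9" --pt "-0.003 0.01 -0.28 0 0 0 0.9" --pt "-0.003 0.01 -0.3 0 0 0 0.9" --pt "-0.003 0.01 -0.32 0 0 0 0.9" --pt "-0.003 0.01 -0.32 0 0 0 0.9"

```text
clock: 4.38
eef_pos: [519.1, 233.7, 177.5]
eef_rot: [3.142, 0.0, 1.839]
wrist_force: [-0.4, -0.4, -1.7]
finger_gap: 26.9
finger_force: 39.8
```

>>> jog_arm --pt "0 0 -0.02 0 0 0 0.9" --pt "0 0 -0.04 0 0 0 0.9" --pt "0 0 -0.06 0 0 0 0.9" --pt "0 0 -0.08 0 0 0 0.9" --pt "0 0 -0.1 0 0 0 0.9" --pt "0 0 -0.12 0 0 0 0.9" --pt "0 0 -0.12 0 0 0 0.9"

```text
clock: 4.97
eef_pos: [518.8, 233.7, 162.5]
eef_rot: [-3.141, 0.0, 1.839]
wrist_force: [0.3, -0.6, -1.1]
finger_gap: 26.8
finger_force: 39.8
```

>>> jog_arm --pt "0.002 -0.008 -0.02 0 0 0 0.9" --pt "0.002 -0.008 -0.04 0 0 0 0.9" --pt "0.002 -0.008 -0.05 0 0 0 0.9" --pt "0.002 -0.008 -0.06 0 0 0 0.9" --pt "0.002 -0.008 -0.07 0 0 0 0.9" --pt "0.002 -0.008 -0.07 0 0 0 0.9"

```text
clock: 5.47
eef_pos: [519.7, 232.9, 155.4]
eef_rot: [3.14, -0.0, 1.84]
wrist_force: [-0.7, -0.2, 4.2]
finger_gap: 26.9
finger_force: 39.7
```

Contact with the lips at a TCP height of about 155.5, so h = 0. Pressing in small steps.

>>> jog_arm --pt "0 0 -0.008 0 0 0 0.9" --pt "0 0 -0.016 0 0 0 0.9" --pt "0 0 -0.024 0 0 0 0.9" --pt "0 0 -0.024 0 0 0 0.9"

```text
clock: 5.8
eef_pos: [519.9, 233.1, 153.4]
eef_rot: [3.139, -0.0, 1.84]
wrist_force: [-1.0, -0.6, 11.7]
finger_gap: 27.0
finger_force: 39.7
```

>>> jog_arm --pt "0 0 -0.008 0 0 0 0.9" --pt "0 0 -0.016 0 0 0 0.9" --pt "0 0 -0.024 0 0 0 0.9" --pt "0 0 -0.024 0 0 0 0.9"

```text
clock: 6.13
eef_pos: [519.9, 233.1, 150.6]
eef_rot: [3.139, -0.0, 1.84]
wrist_force: [-1.6, 1.1, 12.1]
finger_gap: 27.0
finger_force: 39.7
```

>>> jog_arm --pt "0 0 -0.01 0 0 0 0.9" --pt "0 0 -0.02 0 0 0 0.9" --pt "0 0 -0.03 0 0 0 0.9" --pt "0 0 -0.04 0 0 0 0.9" --pt "0 0 -0.05 0 0 0 0.9" --pt "0 0 -0.05 0 0 0 0.9"

```text
clock: 6.63
eef_pos: [519.5, 232.9, 143.1]
eef_rot: [3.141, -0.0, 1.839]
wrist_force: [1.4, 0.3, 1.8]
finger_gap: 26.9
finger_force: 39.7
```

>>> jog_arm --pt "0 0 -0.01 0 0 0 0.9" --pt "0 0 -0.02 0 0 0 0.9" --pt "0 0 -0.03 0 0 0 0.9" --pt "0 0 -0.04 0 0 0 0.9" --pt "0 0 -0.05 0 0 0 0.9" --pt "0 0 -0.05 0 0 0 0.9"

```text
clock: 7.13
eef_pos: [519.1, 232.7, 136.3]
eef_rot: [-3.141, 0.0, 1.839]
wrist_force: [3.0, 0.7, -6.2]
finger_gap: 27.0
finger_force: 39.7
```

>>> jog_arm --pt "0 0 -0.006 0 0 0 0.9" --pt "0 0 -0.012 0 0 0 0.9" --pt "0 0 -0.016 0 0 0 0.9" --pt "0 0 -0.016 0 0 0 0.9"

```text
clock: 7.47
eef_pos: [519.3, 232.8, 135.8]
eef_rot: [3.141, -0.0, 1.839]
wrist_force: [-2.8, -1.2, 5.2]
finger_gap: 27.0
finger_force: 39.7
```

>>> jog_arm --pt "0 0 -0.006 0 0 0 0.9" --pt "0 0 -0.012 0 0 0 0.9" --pt "0 0 -0.016 0 0 0 0.9" --pt "0 0 -0.016 0 0 0 0.9"

```text
clock: 7.8
eef_pos: [519.4, 232.9, 135.6]
eef_rot: [3.14, -0.0, 1.84]
wrist_force: [-10.2, -3.9, 21.1]
finger_gap: 26.9
finger_force: 39.8
```

The tube is stopped on the saddles (stiff, 21 N). Easing off, releasing and rising.

>>> jog_arm --pt "0 0 0.02 0 0 0 0.9" --pt "0 0 0.02 0 0 0 0.9" --pt "0 0 0.02 0 0 0 0.4" --pt "0 0 0.02 0 0 0 0.4" --pt "0 0 0.02 0 0 0 0.4" --pt "0 0 0.02 0 0 0 0.4" --pt "0 0 0.02 0 0 0 0.4" --pt "0 0 0.02 0 0 0 0.4"

```text
clock: 8.47
eef_pos: [519.3, 232.8, 135.4]
eef_rot: [-3.141, 0.0, 1.839]
wrist_force: [-0.2, 1.1, -0.1]
finger_gap: 56.2
finger_force: 0.0
```

>>> jog_arm --pt "0 0 0.15 0 0 0 0.4" --pt "0 0 0.35 0 0 0 0.4" --pt "0 0 0.6 0 0 0 0.4" --pt "0 0 0.6 0 0 0 0.4" --pt "-0.08 0.3 0.6 0 0 0 0.4" --pt "-0.16 0.6 0.6 0 0 0 0.4" --pt "-0.235 0.87 0.6 0 0 0 0.4" --pt "-0.235 0.87 0.6 0 0 0 0.4"

```text
clock: 9.13
eef_pos: [489.2, 341.6, 207.0]
eef_rot: [-3.141, -0.001, 1.843]
wrist_force: [-0.5, -0.5, 0.0]
finger_gap: 56.6
finger_force: 0.0
```

```bash
cat > chk.py <<'E'
from fit import *
import sys
h=float(sys.argv[1]); p=[519,232.4,.269]; st=manip.read_state(); print(st['clock'],st['eef_pos'],st['eef_rot'],st['wrist_force'])
r=lambda i,x,y,w,h,s:cv2.resize(np.ascontiguousarray(i[y:y+h,x:x+w]),None,fx=s,fy=s,interpolation=cv2.INTER_NEAREST)
out=[]
for n in('wrist','side','scene'):
    c=cam(n); v=c['frame'].copy()
    for Q in ([[-13,-65,113+h],[13,-65,113+h],[13,125,113+h],[-13,125,113+h]],[[-6,95,163+h],[6,95,163+h],[6,121,163+h],[-6,121,163+h]]):
      cv2.polylines(v,[proj(c,L2W(p,Q)).round().astype(int)],1,(255,0,0))
    cv2.polylines(v,[cv2.convexHull(proj(c,L2W(p,np.array(tubepts(112))+[0,0,123+h])).round().astype(int))],1,(0,0,255))
    out.append(v)
cv2.imwrite(f'pics/{sys.argv[2]}.png',np.hstack([r(out[0],160,80,320,400,1),np.vstack([r(out[1],200,270,160,67,3),r(out[2],300,260,160,67,3)])[:400] if 0 else np.hstack([r(out[1],215,260,80,133,3),r(out[2],310,280,80,133,3)])[:400] if 0 else cv2.resize(np.vstack([r(out[1],200,250,160,160,2),r(out[2],300,240,160,160,2)]),(300,600))[:600] if 0 else np.hstack([r(out[1],210,270,120,200,2),r(out[2],310,240,120,200,2)])])[...,::-1])
E
python3 chk.py 0 e1
```

```text
9.1333 [489.17306412 341.58579435 206.97173676] [-3.14134239e+00 -8.56499632e-04  1.84323168e+00] [-0.51526546 -0.50645446  0.00575204]
```

View pics/e1.png

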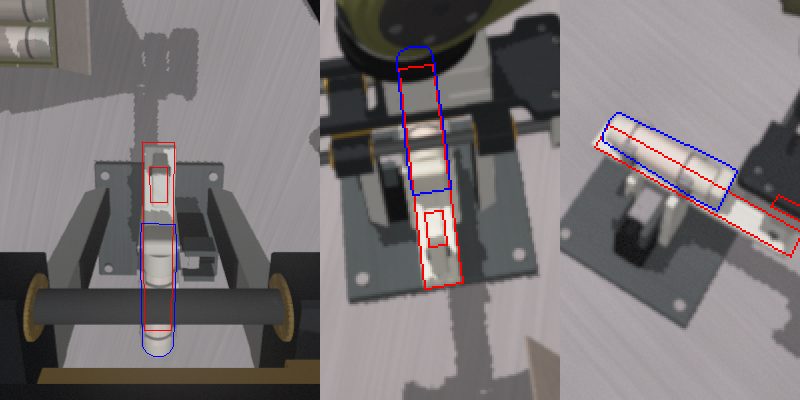

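All three views show the tube home, level and centred in the clips. The tab lies inside the outlines between the fingers. Going down to pinch it.

>>> jog_arm --pt "0.01 -0.04 0 0 0 0 0.4" --pt "0.01 -0.04 -0.15 0 0 0 0.4" --pt "0.01 -0.04 -0.35 0 0 0 0.4" --pt "0.01 -0.04 -0.55 0 0 0 0.4" --pt "0.01 -0.04 -0.6 0 0 0 0.5" --pt "0.01 -0.04 -0.6 0 0 0 0.6" --pt "0.01 -0.04 -0.6 0 0 0 0.65" --grip_force 30

```text
clock: 9.87
eef_pos: [492.9, 331.9, 136.5]
eef_rot: [3.141, -0.0, 1.838]
wrist_force: [0.7, 0.8, -0.2]
finger_gap: 39.8
finger_force: 0.0
```

>>> jog_arm --pt "0 0 0 0 0 0 0.75" --pt "0 0 0 0 0 0 0.85" --pt "0 0 0 0 0 0 1" --pt "0 0 0 0 0 0 1" --pt "0 0 0 0 0 0 1" --pt "0 0 0 0 0 0 1"

```text
clock: 10.37
eef_pos: [492.8, 332.6, 136.1]
eef_rot: [3.14, -0.0, 1.839]
wrist_force: [3.7, 1.5, 2.8]
finger_gap: 11.6
finger_force: 30.0
```

>>> jog_arm --pt "0 0 0.02 0 0 0 1" --pt "0 0 0.045 0 0 0 1" --pt "0 0 0.07 0 0 0 1" --pt "0 0 0.1 0 0 0 1" --pt "0 0 0.13 0 0 0 1" --pt "0 0 0.16 0 0 0 1" --pt "0 0 0.18 0 0 0 1" --pt "0 0 0.18 0 0 0 1"

```text
clock: 11.03
eef_pos: [492.7, 332.6, 156.6]
eef_rot: [3.141, -0.0, 1.839]
wrist_force: [7.4, 3.7, -5.5]
finger_gap: 12.0
finger_force: 30.0
```

>>> jog_arm --pt "0 0 0.02 0 0 0 1" --pt "0 0 0.045 0 0 0 1" --pt "0 0 0.07 0 0 0 1" --pt "0 0 0.1 0 0 0 1" --pt "0 0 0.13 0 0 0 1" --pt "0 0 0.15 0 0 0 1" --pt "0 0 0.165 0 0 0 1" --pt "0 0 0.165 0 0 0 1"

```text
clock: 11.7
eef_pos: [492.7, 332.6, 176.7]
eef_rot: [3.141, -0.0, 1.839]
wrist_force: [6.4, 2.8, -4.8]
finger_gap: 11.9
finger_force: 30.0
```

>>> jog_arm --pt "0 0 0.008 0 0 0 1" --pt "0 0 0.015 0 0 0 1" --pt "0 0 0.015 0 0 0 1" --pt "0 0 0.015 0 0 0 1"

```text
clock: 12.03
eef_pos: [492.7, 332.5, 178.3]
eef_rot: [3.141, -0.0, 1.839]
wrist_force: [7.0, 2.8, -5.7]
finger_gap: 11.8
finger_force: 30.0
```

>>> jog_arm --pt "0 0 -0.01 0 0 0 1" --pt "0 0 -0.02 0 0 0 1" --pt "0 0 -0.03 0 0 0 1" --pt "0 0 -0.035 0 0 0 1" --pt "0 0 -0.035 0 0 0 1"

```text
clock: 12.45
eef_pos: [492.7, 332.6, 175.0]
eef_rot: [3.14, -0.0, 1.839]
wrist_force: [5.1, 2.2, 2.7]
finger_gap: 12.0
finger_force: 30.0
```

The force changes sign at about h = 39, so the carriage is on the pawl. Releasing and withdrawing.

>>> jog_arm --pt "0 0 0.005 0 0 0 0.9" --pt "0 0 0.005 0 0 0 0.8" --pt "0 0 0.005 0 0 0 0.7" --pt "0 0 0.005 0 0 0 0.6" --pt "0 0 0.005 0 0 0 0.5" --pt "0 0 0.005 0 0 0 0.5"

```text
clock: 12.95
eef_pos: [492.1, 332.4, 175.0]
eef_rot: [-3.141, 0.0, 1.84]
wrist_force: [0.0, -0.7, 0.3]
finger_gap: 41.4
finger_force: 0.0
```

>>> jog_arm --pt "0 0 0.15 0 0 0 0.5" --pt "0 0 0.35 0 0 0 0.5" --pt "0 0 0.6 0 0 0 0.5" --pt "0 0 0.85 0 0 0 0.5" --pt "0 0 1 0 0 0 0.5" --pt "0 0.3 1 0 0 0 0.5" --pt "0 0.4 1 0 0 0 0.5" --pt "0 0.4 1 0 0 0 0.5"

```text
clock: 13.62
eef_pos: [491.6, 382.3, 294.2]
eef_rot: [-3.14, 0.0, 1.842]
wrist_force: [-0.2, 0.5, -0.3]
finger_gap: 46.8
finger_force: 0.0
```

```bash
python3 chk.py 39 e2
```

```text
13.6167 [491.62679668 382.34365849 294.15183736] [-3.14042243e+00  1.32104191e-04  1.84170155e+00] [-0.18454991  0.50179008 -0.31913575]
```

View pics/e2.png

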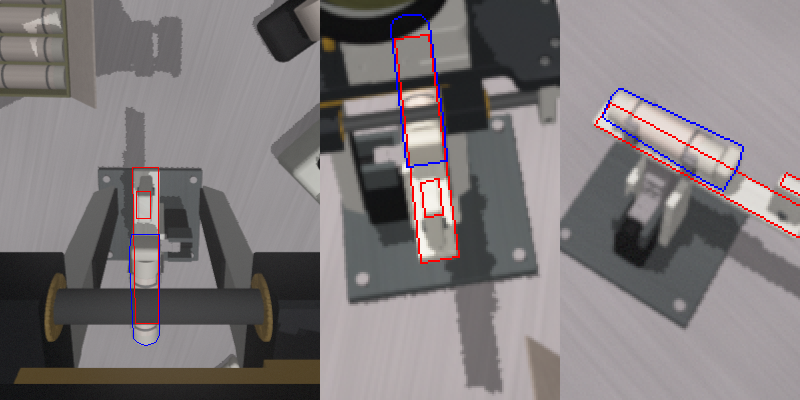

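The h = 39 outlines match the bar, tab and tube in all views. The carriage stands by itself with the tube level, and the robot is clear.

```bash
python3 -c "
from cell import manip
print(manip.sign_off())"
```

```text
the job is handed in; nothing more can be done
None
```

The job is handed in at about 14 s: the long tube is snapped home and level in both clips, the carriage rests on its pawl at the highest notch (h = 39 mm), and I never touched the two short tubes.

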